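# Take the worn sanding head off its bayonet drive

## Robot

A 6-joint arm with a two-finger parallel gripper is mounted at the origin on the work surface. World frame = base frame: x ahead of the robot, y to its left, z up, the work surface at z = 0. Lengths are in m, angles in rad, forces in N, time in s.
With the tool pointing down it reaches from about 0.35 to 0.775 m from the base axis. Payload 7.3 kg.
Tool frame: the origin (TCP) lies on the centre line of the jaws, within the pads' length; the fingertips stand 11 mm ahead of it and the grasp point (between the pads) lies 8 mm behind it; z points along the fingers, y is the direction in which the jaws open and shut (so a half turn about z gives the same grasp; the last joint's range is limited). The gripper opens to 92 mm and grips with 3 to 60 N. Pads are 19 mm wide; open, the fingers measure 130 mm over their backs; the gripper's body (75 mm by 190 mm) begins 47 mm behind the grasp point.
Start: joints at [-1.336, 0.342, 1.524, -0, 1.275, -0.146], TCP at [0.195, -0.487, 0.238] pointing down, gripper open.
Joint ranges: [-2.53, 2.53], [-0.77, 2.02], [0.04, 2.7], [-1, 4.14], [0.28, 2.66], [-3.11, 3.11]. Speed limits (rad/s): [2.57, 2.57, 3.14, 3.14, 3.14, 3.14].

## Interface

Orientations are given as [roll, pitch, yaw] about the fixed x, y, z axes, in that order (R = Rz(yaw) Ry(pitch) Rx(roll)).
In Python, from cell import robot gives the robot as it stands.
- The arm moves only by the tool jog_arm, never from a script. Its argument "deltas" is one flat list of numbers, 6 for each row, row after row: the shift along the world's x, y, z in units of 0.1 m (1.0 is 0.1 m), then the turn, a rotation vector about the world's x, y, z in units of 90 degrees (1.0 is 90 degrees). A call has 1 to 5 rows; each row is the pose to reach, as a shift and turn from the pose commanded when the call began; what a row does not reach only later rows make up. A row lasts 1/12 s, in which the tool goes at most 41.7 mm and 7.16 degrees, less where a joint would pass 70% of its speed; a pose out of reach is approached as far as the arm can. A call with a number of a shift or a turn outside -1 to 1 is refused whole. A call with a gripper value outside its range is refused whole. "claw" is the opening, from 0 (shut) to 1 (fully open), set as the call begins (left out, the last holds). The fingers move at their own pace and stop on an object; "newtons" is the grip in N (left out, the last holds). Time passes only in rows, so rows that repeat a pose let the fingers close. It gives the time, the measured TCP pose, the force and the opening at its end, in the units of the state.
- robot.observe(): the state, without advancing time (a new reading comes with each control period).
- robot.read_camera(name): name is "scene" or "top" or "wrist"; returns the picture (480x640x3 uint8, red, green, blue); there is no depth.
- robot.camera_params(name): a dict with "fx", "fy", "cx", "cy" (pixels), "k1" (the pictures are not rectified: a ray, as slopes to the right and down, at radius r is drawn at 1 + k1 r^2 times it, then the intrinsics apply), "R" (3x3) and "t" (3): a world point X has camera coordinates R X + t. Camera axes: x right, y down, z forward; pixel columns grow to the right and rows downward; lengths in m; the calibration is good to about 2 mm. A picture is of the moment at which its call begins: read the wrist's pose just before it. camera_params takes no time and is no camera call; for the wrist camera it gives the pose at the moment of the call.
- robot.hand_in(): hands the job in, once; it reports no verdict.
The state is a dict: "time": time; "qpos": joint angles; "qvel": joint speeds; "joint_efforts": joint torques, N m; "tool_pos": TCP position; "tool_rot": TCP orientation; "contact_force": force on the tool from outside, world axes, zero at the start; "torque": the same for the moment, N m; "opening": finger opening in m.
Only numpy, scipy, OpenCV 4.12 (cv2) and the standard library are available. Lean on these libraries where they do the work, as an engineer would, in place of code of your own. Each camera call takes 0.05 s, during which the arm holds its last target. There are 200 camera calls.

## Task

Take the worn sanding head off the drive unit: press the release button fully down (it stays down), then twist the head counterclockwise, seen from above, until you feel it meet its stop within about a quarter turn, and lift it straight off. Set it down gently, standing upright on its ears inside the steel tray, and let go. Never force the button, the head or the mount, and leave the other things on the bench where they are.

Things in the scene. Friction and masses are not known exactly. Their poses are not given: they have to be found in the camera images.
- drive: Drive unit bolted to the bench: grey ribbed cone, 144 mm across at the bench, 94 mm at its flat deck, which is 70 mm high. Origin on its vertical axis at bench level, z up. On its -x side a 34 mm wide button housing reaches 97 mm from the axis and is 84 mm high. Over 70 N between head and mount, or 40 N between fingers and drive or button, is forcing it.
- mount (a point): Point on the drive's axis at deck height (70 mm); axes as the drive's. Around it lies a steel bayonet ring, inner radius 28 mm, outer 44 mm, top 14.5 mm above the deck. It covers the head's two ears except at two opposite open slots. The head has 2.5 mm of play sideways and up in it, and rests on the deck.
- ring_top (a point): Point on the drive's axis, level with the ring's top (84.5 mm). The slots' angle differs from unit to unit; this pose does not tell it. Counterclockwise from the drive's x axis the ears come free after 51 to 79 degrees, stay free for 9 degrees, then meet a hard stop (at 60 to 88 degrees). The head lifts only within those 9 degrees: best about 4 degrees back from the stop.
- release_button (a joint): Travel of the release button, m: 0 up, 0.008 fully down (at a hard end). It moves straight down against about 6 N of steady friction, has no return spring and stays where it is left. Above about 0.006 the lock post that blocks the head's counterclockwise turn is clear.
- button_top (a point): Centre of the top of the black round button, 24 mm across, 75 mm from the drive's axis on its -x side; 97 mm above the bench when up, 89 mm when down. It moves with the button.
- head_center (a point): Centre of the loose sanding head (0.2 to 0.33 kg), 34 mm above its underside and below its top. Aluminium hexagonal hub, 40 mm across flats, 60 mm tall; on top a red-brown worn disc 38 mm across, 8 mm thick. z up; flats face its x axis and every 60 degrees from it. It stands on the deck, 45 mm of the hub out of the ring.
- head_foot (a point): Centre of the head's underside (70 mm above the bench while mounted), axes as the head's. Two ears at the foot, 6 mm thick, 16 mm wide, point along its +x and -x and reach 34 mm from the axis. Locked, its x axis is within 3 degrees of the drive's.
- tray: Flat open steel tray fixed to the bench, 150 mm along its x, 180 mm along its y, walls 22 mm high and 4 mm thick, floor 4 mm thick. Origin at the centre of its underside, z up.
- ring_a: Bystander: flat steel ring, 76 mm across, 12 mm thick; origin at the centre of its underside.
- ring_b: Bystander: flat steel ring, 76 mm across, 12 mm thick; origin at the centre of its underside.
- can: Bystander: plain metal can, 60 mm across, 120 mm tall; origin at the centre of its underside.
Not all that is in view belongs to the job. What is shaped like the part that bears head_center but blue is not meant.

How it is judged:
On the way, in this order (a step that is already met when the one before it is completed fails the run):
1. the release button is pressed down (over 6.5 mm of its 8 mm) (value of joint release_button above 0.0065 m), for 0.2 s.
2. the head, still seated, is twisted more than 45 degrees (angle between the x axis of head_center and the x axis of drive, either way round above 0.785 rad and z of head_center in the frame of drive below 0.11 m), for 0.1 s.
3. the head is lifted clear of the drive (z of head_center in the frame of drive above 0.13 m), for 0.1 s.
At the end, for the whole second after the job is handed in: The head stands upright (within 0.1 rad) on the tray's floor (its centre less than 43 mm above the tray's underside, and within 55 mm in x and 70 mm in y of the tray's centre), released, and the button is still down (over 6.5 mm) (x of head_center in the frame of tray between -0.055 and 0.055 m and y of head_center in the frame of tray between -0.07 and 0.07 m and z of head_center in the frame of tray below 0.043 m and angle between head_center's own z axis and vertical below 0.1 rad and contact force between the fingers and head below 0.1 N and value of joint release_button above 0.0065 m); the robot touches nothing.
It fails at once if the fingers load the button or the drive with more than 40 N (contact force between the fingers and drive above 40 N).
It fails at once if the head is forced against the mount with more than 70 N (over-twisted, or pulled while locked) (contact force between head and drive above 70 N).
It fails at once if the head is dropped into the tray (falls at more than 0.5 m/s, as from over about 15 mm) (z of head_center in the frame of tray below 0.065 m and linear speed of head above 0.5 m/s).
It fails at once if a bystander is moved more than 15 mm or the can tipped (distance of any of ring_a, ring_b, can from where it was at the start of the episode above 0.015 m or angle between can's own z axis and vertical above 0.2 rad).
It also fails if it takes over 72 s, if anything falls off the work surface, if the arm or the gripper's body presses on something with over 40 N, if the wrist force passes 120 N, or if a joint passes its speed limit or range.

## Working session

There is one attempt and no reset: what is moved stays moved. The work goes in short steps, Python scripts to look and compute and a tool call to move; the robot and the scene stay as the last step left them, time stands still between calls to the robot, and variables do not carry over. Pictures are saved under pics/ and viewed, about 8 in all and at most 12, crops included, and the job is handed in when it is done.

Besides the shell and the picture viewer there is one more tool, called as a command line: name --argument value ..., lists and objects as JSON in quotes. jog_arm: Moves the arm, as the interface text tells. Its arguments: {"type":"object","properties":{"deltas":{"type":"array","items":{"type":"number"}},"claw":{"type":"number"},"newtons":{"type":"number"}},"required":["deltas"]}

```bash
mkdir -p pics; ls
cat > h.py <<'E'
import numpy as np, cv2
from cell import robot
def snap(n,f):
    p=robot.camera_params(n); im=robot.read_camera(n); cv2.imwrite(f'pics/{f}.png',im[:,:,::-1]); np.save(f'pics/{f}.npy',np.array([p],dtype=object),allow_pickle=True); return im,p
def load(f):
    return cv2.imread(f'pics/{f}.png'), np.load(f'pics/{f}.npy',allow_pickle=True)[0]
def _K(p): return np.array([[p['fx'],0,p['cx']],[0,p['fy'],p['cy']],[0,0,1.]]),np.array([p['k1'],0,0,0.])
def ray(p,u,v):
    K,d=_K(p); q=cv2.undistortPoints(np.array([[[u,v]]],float),K,d)[0,0]
    R=np.array(p['R']);t=np.array(p['t']); return -R.T@t, R.T@np.array([q[0],q[1],1])
def onz(p,u,v,z):
    c,d=ray(p,u,v); return c+d*(z-c[2])/d[2]
def proj(p,X):
    K,d=_K(p); R=np.array(p['R'],float); return cv2.projectPoints(np.array(X,float).reshape(-1,1,3),cv2.Rodrigues(R)[0],np.array(p['t'],float),K,d)[0][:,0]
E
python3 - <<'E'
from h import *
a,p=snap('scene','s0');b,q=snap('top','t0')
for x in (p,q): print(x['fx'],x['k1'],-np.array(x['R']).T@np.array(x['t']))
s=robot.observe();print(s['time'],s['tool_pos'],s['tool_rot'],s['contact_force'],s['opening'])
E
```

```text
pics
493.2034776736758 -0.11843907952447338 [1.13837914 0.31756661 0.49207068]
480.93056451469346 0.04184712187520079 [0.36144689 0.0383681  0.97634316]
0.1 [ 0.19505824 -0.48701586  0.237112  ] [-3.14017179e+00 -2.11054691e-04  3.80797759e-01] [0.19055437 0.12626113 0.34427714] 0.0915299714413059
```

View pics/t0.png

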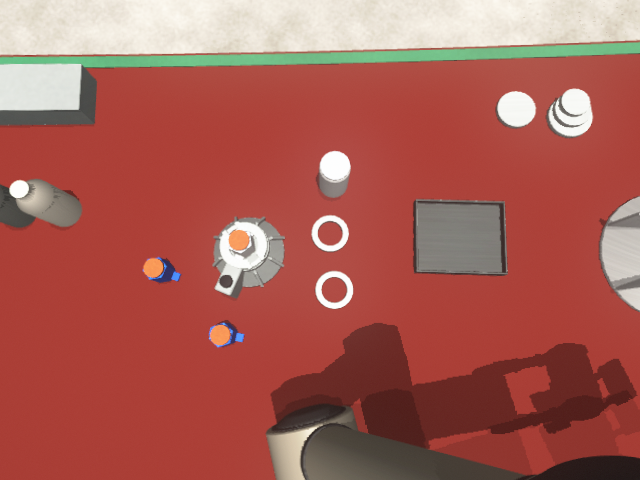

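View pics/s0.png

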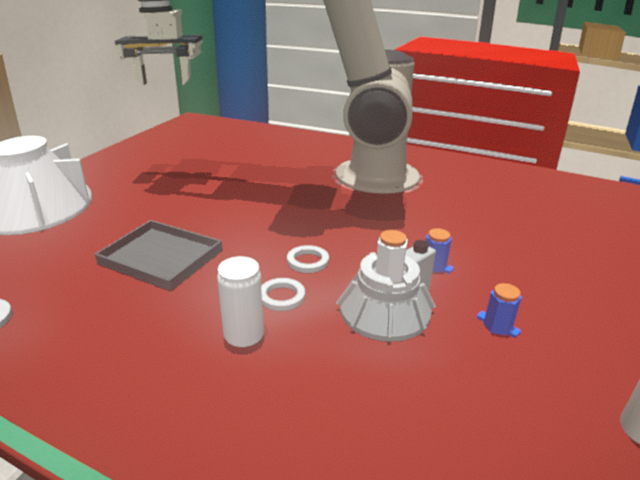

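The top view shows the drive at about (249,250), the worn disc on it at (240,240) and the black button at (226,282). The tray is at (461,237), the can at (335,175) and the rings at (330,233) and (334,290). There are three orange discs: (154,268) and (220,335) sit on blue hubs and are decoys; (240,240) is on an aluminium hub in the drive, so it is the one meant. I'll confirm with a crop and measure.

```bash
cat > m.py <<'E'
from h import *
b,q=load('t0');a,p=load('s0')
def blobs(im,f,mn=20):
    hsv=cv2.cvtColor(im,cv2.COLOR_BGR2HSV); m=f(hsv).astype(np.uint8)
    n,l,s,c=cv2.connectedComponentsWithStats(m); return [(c[i].round(1),s[i]) for i in range(1,n) if s[i][4]>=mn]
org=lambda h:(h[...,0]>=5)&(h[...,0]<=16)&(h[...,1]>130)&(h[...,2]>150)
for im,c,nm in((b,q,'top'),(a,p,'scene')):
    for cc,s in blobs(im,org):
        print(nm,cc,s[2:],onz(c,*cc,0.138).round(4))
blk=lambda h:(h[...,2]<60)
for cc,s in blobs(b,blk):
    if s[0]>200 and s[0]<260 and s[1]<330: print('btn top',cc,s,onz(q,*cc,.097).round(4))
for cc,s in blobs(a,blk):
    if 400<s[0]<440 and 230<s[1]<260: print('btn scene',cc,s,onz(p,*cc,.097).round(4))
# white rings
wh=lambda h:(h[...,1]<40)&(h[...,2]>190)
for cc,s in blobs(b,wh,100):
    if s[1]>130: print('white',cc,s,onz(q,*cc,.012).round(4))
gr=lambda h:(h[...,1]<60)&(h[...,2]<140)
m=gr(cv2.cvtColor(b,cv2.COLOR_BGR2HSV)).astype(np.uint8); m[:, :405]=0;m[:,515:]=0;m[:190]=0;m[282:]=0
cs=max(cv2.findContours(m,0,2)[0],key=cv2.contourArea); r=cv2.minAreaRect(cs);print('tray',r)
for c in cv2.boxPoints(r): print(c,onz(q,*map(float,c),.022).round(4))
x=cv2.resize(b[200:350,130:350],None,fx=3,fy=3,interpolation=cv2.INTER_CUBIC);y=cv2.resize(a[210:345,330:530],(660,445),interpolation=cv2.INTER_CUBIC)
cv2.imwrite('pics/c1.png',cv2.resize(np.vstack([x,y]),None,fx=.66,fy=.66))
E
python3 m.py
```

```text
top [238.5 239.7] [ 20  20 315] [0.524  0.1767 0.138 ]
top [152.7 267.2] [ 20  20 300] [0.4781 0.3264 0.138 ]
top [220.1 334.6] [ 20  20 308] [0.3593 0.2066 0.138 ]
scene [569.   53.7] [19 11 26] [-1.5765  0.4802  0.138 ]
scene [392.9 236.5] [ 28  17 336] [0.5278 0.1775 0.138 ]
scene [439.1 233.8] [ 23  13 232] [0.4909 0.2376 0.138 ]
scene [507.1 290.9] [ 27  19 360] [0.5978 0.345  0.138 ]
white [334.8 166.2] [320 151  31  32 749] [ 0.701  -0.0033  0.012 ]
white [ 18.8 188.9] [ 10 181  19  17 260] [0.6644 0.649  0.012 ]
white [ 31.8 199.4] [ 19 189  21  18 163] [0.6415 0.6211 0.012 ]
white [620.6 213.8] [611 208  22  13 128] [ 0.585  -0.5756  0.012 ]
white [329.7 233.1] [312 216  37  35 530] [0.5582 0.011  0.012 ]
white [240.9 252.1] [ 215  222   53   73 1581] [0.5227 0.1924 0.012 ]
white [621.3 253.1] [ 602  229   38   52 1715] [ 0.505  -0.5666  0.012 ]
white [333.8 289.5] [316 271  37  38 583] [0.4429 0.0057 0.012 ]
white [631.8 296.5] [619 288  21  22 284] [ 0.419  -0.5749  0.012 ]
tray ((460.5, 237.0), (74.0, 91.0), 90.0)
[415. 200.] [ 0.6214 -0.1645  0.022 ]
[506. 200.] [ 0.6169 -0.3478  0.022 ]
[506. 274.] [ 0.4662 -0.3343  0.022 ]
[415. 274.] [ 0.4696 -0.1559  0.022 ]
```

View pics/c1.png

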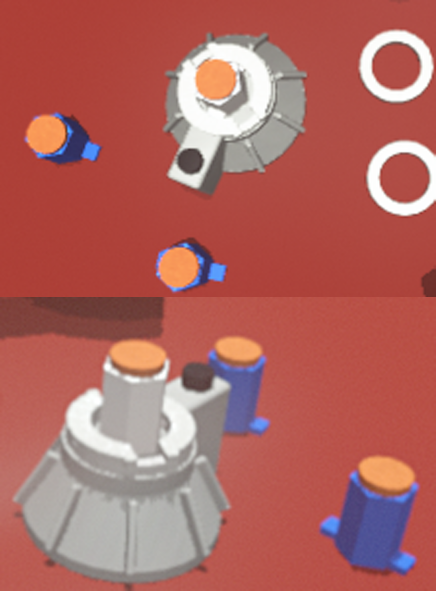

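Confirmed in the crop: the middle disc sits on an aluminium hub in the grey drive, while the other two hubs are blue. Next I measure the button and the drive's direction.

Run:
```python
from h import *
b,q=load('t0');a,p=load('s0')
def dark(im,c,r):
    g=im.max(2).astype(int); x,y=c; w=g[y-r:y+r,x-r:x+r]; m=((w<85)).astype(np.uint8)
    n,l,s,cc=cv2.connectedComponentsWithStats(m); i=1+np.argmax(s[1:,4]); return cc[i]+[x-r,y-r],s[i]
c1,s1=dark(b,(226,282),9);c2,s2=dark(a,(420,245),11)
B=onz(q,*c1,.097);print(c1,s1,B,c2,s2,onz(p,*c2,.094))
H=onz(q,238.5,239.7,.138);H2=onz(p,392.9,236.5,.138);print(H,H2,np.linalg.norm((H-B)[:2]),np.degrees(np.arctan2(*(H-B)[[1,0]])))
# bright ring top centre, top view, by min circle
hsv=cv2.cvtColor(b,cv2.COLOR_BGR2HSV)
m=((hsv[...,1]<40)&(hsv[...,2]>190)).astype(np.uint8);m[:, :214]=0;m[:,272:]=0;m[:215]=0;m[272:]=0
print(cv2.minEnclosingCircle(cv2.findNonZero(m)))
```

```text
[223.02325581 279.41860465] [ 3  2  9 11 43] [0.45837458 0.21119115 0.097     ] [414. 247.] [ 5 13  1  1  1] [0.46977617 0.19964977 0.094     ]
[0.52399726 0.17672792 0.138     ] [0.5277533  0.17751114 0.138     ] 0.07412185844257206 -27.70722298145341
((243.68292236328125, 249.31707763671875), 29.965618133544922)
```

jog_arm --deltas '[0.5,0.35,0.1,0,0,0,1,0.7,0.2,0,0,0,1,1,0.2,0,0,0,1,1,0.2,0,0,0]'

```text
time: 0.43
tool_pos: [0.297, -0.3843, 0.2578]
tool_rot: [-3.14, -0.001, 0.383]
contact_force: [0.2, 0.2, 0.0]
opening: 0.0919
```

jog_arm --deltas '[0.3,0.4,0,0,0,0,0.6,0.8,0,0,0,0,0.8,1,0,0,0,0,0.8,1,0,0,0,0]'

```text
time: 0.77
tool_pos: [0.3782, -0.2824, 0.2577]
tool_rot: [-3.14, -0.002, 0.386]
contact_force: [-0.5, 0.6, -0.3]
opening: 0.0916
```

jog_arm --deltas '[0.1,0.4,0,0,0,0,0.2,0.8,0,0,0,0,0.3,1,0,0,0,0,0.3,1,0,0,0,0]'

```text
time: 1.1
tool_pos: [0.4058, -0.184, 0.2577]
tool_rot: [-3.14, -0.001, 0.385]
contact_force: [0.2, -0.0, 1.3]
opening: 0.0918
```

jog_arm --deltas '[0.1,0.4,0,0,0,0,0.2,0.8,0,0,0,0,0.3,1,0,0,0,0,0.3,1,0,0,0,0]'

```text
time: 1.43
tool_pos: [0.4359, -0.0849, 0.2576]
tool_rot: [-3.141, -0.001, 0.384]
contact_force: [0.0, -0.5, 0.2]
opening: 0.0917
```

jog_arm --deltas '[0,0.4,0,0,0,0,0.1,0.8,0,0,0,0,0.1,1,0,0,0,0,0.1,1,0,0,0,0]'

```text
time: 1.77
tool_pos: [0.4451, 0.0147, 0.2575]
tool_rot: [-3.141, 0.0, 0.384]
contact_force: [-0.0, 0.9, 0.3]
opening: 0.0918
```

jog_arm --deltas '[0,0.4,0,0,0,0,0,0.8,0,0,0,0,0,1,0,0,0,0,0,1,0,0,0,0]'

```text
time: 2.1
tool_pos: [0.4452, 0.1142, 0.2575]
tool_rot: [-3.141, 0.0, 0.383]
contact_force: [-0.3, 0.0, -0.9]
opening: 0.0916
```

Now near the drive. I close the fingers and take a wrist picture.

jog_arm --deltas '[0,0.3,0,0,0,0,0,0.5,0,0,0,0,0,0.5,0,0,0,0,0,0.5,0,0,0,0,0,0.5,0,0,0,0]' --claw 0 --newtons 20

```text
time: 2.52
tool_pos: [0.4454, 0.161, 0.2575]
tool_rot: [3.141, 0.001, 0.38]
contact_force: [-0.1, -0.8, -0.8]
opening: 0.0632
```

Run:
```python
from h import *
a,p=snap('wrist','w0'); print(-np.array(p['R']).T@np.array(p['t']),np.array(p['R']).round(2),p['fx'],p['k1'])
s=robot.observe();print(s['tool_pos'],s['tool_rot'],s['qpos'])
for X in ((.524,.177,.138),(.458,.211,.097)): print(proj(p,X))
```

```text
[0.51604705 0.18923867 0.40449776] [[ 0.37 -0.93  0.  ]
 [-0.89 -0.36  0.28]
 [-0.26 -0.11 -0.96]] 380.8297099859535 -0.002557779929704896
[0.44540289 0.16102155 0.25757306] [3.14091210e+00 6.04195526e-04 3.79516301e-01] [ 1.85394598e-01  2.31615364e-01  1.62297775e+00 -8.16890484e-04
  1.28746120e+00  1.37690297e+00]
[[346.47223758 123.3294693 ]]
[[273.48281371 186.8658043 ]]
```

View pics/w0.png

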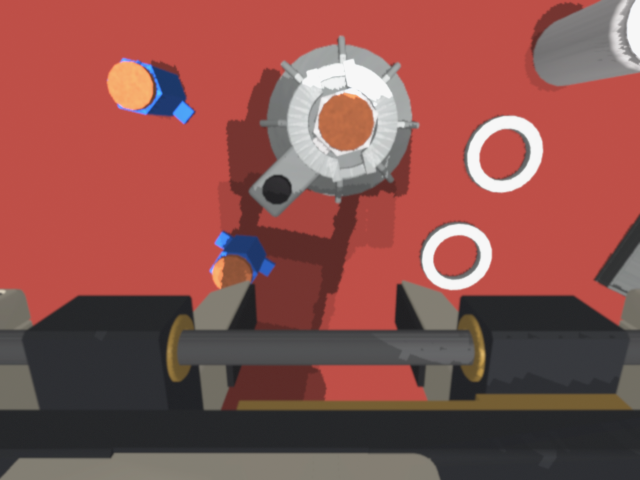

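The wrist view is clear: disc at (346,122), black button at (276,188), ring around the hub. I measure both precisely.

Run:
```python
from h import *
a,p=load('w0')
g=a.max(2);m=np.zeros_like(g);m[165:212,252:300]=(g[165:212,252:300]<70)
n,l,s,c=cv2.connectedComponentsWithStats(m);i=1+np.argmax(s[1:,4]);print(c[i],s[i]);cb=c[i]
# undersampled: top-face ellipse
B=onz(p,*cb,.096);print('B',B,'B97',onz(p,*cb,.097))
hsv=cv2.cvtColor(a,cv2.COLOR_BGR2HSV);m=((hsv[...,0]>=5)&(hsv[...,0]<=18)&(hsv[...,1]>130)&(hsv[...,2]>120)).astype(np.uint8)
m[:, :310]=0;m[:,385:]=0;m[:85]=0;m[160:]=0
n,l,s,c=cv2.connectedComponentsWithStats(m);i=1+np.argmax(s[1:,4]);print(c[i],s[i]);H=onz(p,*c[i],.138);print('H',H)
d=H-B;print(np.hypot(d[0],d[1]),np.degrees(np.arctan2(d[1],d[0])))
# ribs/base outline: drive cone circle
m=((hsv[...,1]<60)).astype(np.uint8);m[:, :255]=0;m[:,425:]=0;m[:30]=0;m[205:]=0
# housing edges -> direction
gg=cv2.resize(a[30:215,240:430],None,fx=4,fy=4,interpolation=cv2.INTER_CUBIC)
cv2.imwrite('pics/c2.png',cv2.resize(gg,(600,584)))
```

```text
[276.6835443  189.36075949] [263 176  28  28 632]
B [0.45686035 0.20797463 0.096     ] B97 [0.45705221 0.20791389 0.097     ]
[345.59725204 121.5234006 ] [ 319   94   54   56 2329]
H [0.52484896 0.17798803 0.138     ]
0.07430778530984046 -23.800033693711846
```

View pics/c2.png

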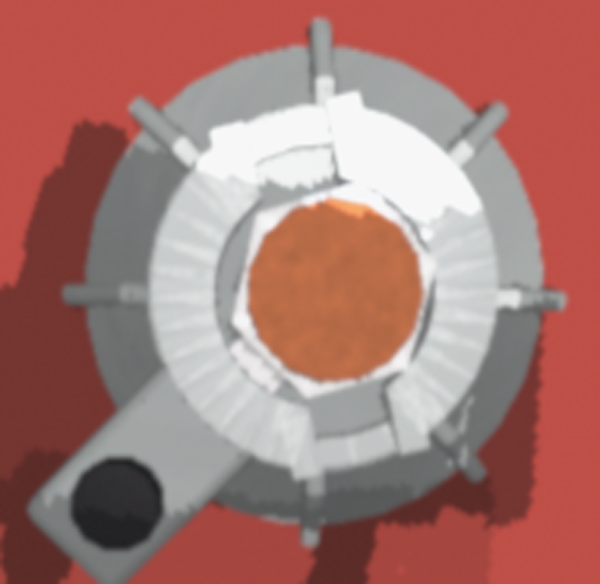

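Run:
```python
from h import *
a,p=load('w0')
f=lambda u,v,z:onz(p,240+u/3.158,30+v/3.158,z)
A=f(323,287,.0845);S1=f(285,122,.0845);S2=f(352,444,.0845);B=np.array([.457,.208,.097])
print(A,S1,S2); d=A-B;th=np.degrees(np.arctan2(d[1],d[0]));print(np.hypot(d[0],d[1]),th)
for e in (f(220,150,.0845)-f(395,420,.0845),f(332,120,.0845)-f(310,460,.0845)): pass
for nm,(u,v) in dict(tl=(240,150),tr=(330,120),bl=(312,465),br=(400,440)).items():
    e=f(u,v,.0845)-A;print(nm,np.hypot(e[0],e[1]),(np.degrees(np.arctan2(e[1],e[0]))-th+180)%360-180)
```

```text
[0.52608414 0.17839068 0.0845    ] [0.55831132 0.20179853 0.0845    ] [0.4924423  0.15620892 0.0845    ]
0.07516202853325986 -23.19987073244686
tl 0.03840873024144828 77.85817351748994
tr 0.03908098043165555 43.16105771005965
bl 0.04502648466559871 -138.02848904236762
br 0.043664758142386205 -106.68681719825202
```

jog_arm --deltas '[0.06,0.24,0,0,0,-0.08,0.116,0.47,-0.4,0,0,-0.17,0.116,0.47,-0.8,0,0,-0.17,0.116,0.47,-1,0,0,-0.17,0.116,0.47,-1,0,0,-0.17]' --claw 0

```text
time: 2.98
tool_pos: [0.454, 0.2077, 0.1531]
tool_rot: [3.139, 0.01, 0.113]
contact_force: [-1.1, 0.0, 0.1]
opening: 0.0257
```

jog_arm --deltas '[0,0,-0.2,0,0,0,0,0,-0.35,0,0,0,0,0,-0.4,0,0,0,0,0,-0.4,0,0,0]'

```text
time: 3.32
tool_pos: [0.457, 0.2087, 0.118]
tool_rot: [3.141, 0.001, 0.113]
contact_force: [0.8, 0.2, 0.2]
opening: 0.0018
```

jog_arm --deltas '[0,0,-0.04,0,0,0,0,0,-0.08,0,0,0,0,0,-0.1,0,0,0,0,0,-0.12,0,0,0,0,0,-0.13,0,0,0]'

```text
time: 3.73
tool_pos: [0.4572, 0.2096, 0.1055]
tool_rot: [3.141, -0.001, 0.114]
contact_force: [-1.4, -0.6, 5.9]
opening: 0.0005
```

jog_arm --deltas '[0,0,-0.01,0,0,0,0,0,-0.02,0,0,0,0,0,-0.03,0,0,0,0,0,-0.03,0,0,0]'

```text
time: 4.07
tool_pos: [0.4572, 0.2096, 0.1025]
tool_rot: [3.141, -0.001, 0.114]
contact_force: [-0.1, -1.0, 3.7]
opening: 0.0004
```

jog_arm --deltas '[0,0,-0.01,0,0,0,0,0,-0.015,0,0,0,0,0,-0.02,0,0,0,0,0,-0.02,0,0,0]'

```text
time: 4.4
tool_pos: [0.4572, 0.2096, 0.1005]
tool_rot: [3.141, -0.001, 0.114]
contact_force: [-0.2, -1.2, 4.1]
opening: 0.0005
```

jog_arm --deltas '[0,0,-0.005,0,0,0,0,0,-0.005,0,0,0]'

```text
time: 4.57
tool_pos: [0.4572, 0.2096, 0.1002]
tool_rot: [3.141, -0.001, 0.114]
contact_force: [-1.3, -0.4, 6.6]
opening: 0.0002
```

jog_arm --deltas '[0,0,-0.004,0,0,0,0,0,-0.004,0,0,0]'

```text
time: 4.73
tool_pos: [0.4572, 0.2096, 0.1001]
tool_rot: [3.141, -0.002, 0.114]
contact_force: [-2.2, -1.4, 10.8]
opening: 0.0002
```

jog_arm --deltas '[0,0,-0.004,0,0,0,0,0,-0.004,0,0,0]'

```text
time: 4.9
tool_pos: [0.4572, 0.2097, 0.1001]
tool_rot: [3.142, -0.002, 0.114]
contact_force: [-2.9, -1.8, 13.9]
opening: 0.0006
```

The button reached its hard end (TCP stopped at 0.100, force rising to 14 N). Lift, move over the head and open partly.

jog_arm --deltas '[0,0,0.3,0,0,0,0,0,0.7,0,0,0,0.3,-0.15,0.9,0,0,0,0.68,-0.32,0.9,0,0,0,0.68,-0.32,0.9,0,0,0]'

```text
time: 5.32
tool_pos: [0.5308, 0.1753, 0.1903]
tool_rot: [3.141, -0.008, 0.111]
contact_force: [-0.2, -0.6, -1.3]
opening: 0.0008
```

jog_arm --deltas '[0,0,0,0,0,0,0,0,0,0,0,0,0,0,0,0,0,0]' --claw 0.72

```text
time: 5.57
tool_pos: [0.5235, 0.178, 0.1878]
tool_rot: [-3.142, 0.002, 0.114]
contact_force: [-0.2, 0.8, 0.1]
opening: 0.0161
```

Run:
```python
from h import *
a,p=snap('wrist','w1')
s=robot.observe();print(s['tool_pos'],s['tool_rot'],s['opening'])
g=a[:,:,::-1]
hsv=cv2.cvtColor(np.ascontiguousarray(g),cv2.COLOR_BGR2HSV);m=((hsv[...,0]>=5)&(hsv[...,0]<=18)&(hsv[...,1]>130)&(hsv[...,2]>120)).astype(np.uint8)
n,l,st,c=cv2.connectedComponentsWithStats(m)
for i in range(1,n):
    if st[i][4]>300: print(c[i],st[i],onz(p,*c[i],.138))
print(proj(p,[.525,.178,.138]))
```

```text
[0.52358431 0.17806262 0.18797045] [3.14155516e+00 1.58279517e-03 1.14615156e-01] 0.019649995335396533
[ 86.96336761 256.89717224] [  62  232   53   50 1556] [0.51705731 0.30819652 0.138     ]
[325.46574893 265.81907571] [ 293  236   65   64 3051] [0.52674954 0.17813409 0.138     ]
[[325.34591672 268.80885982]]
```

View pics/w1.png

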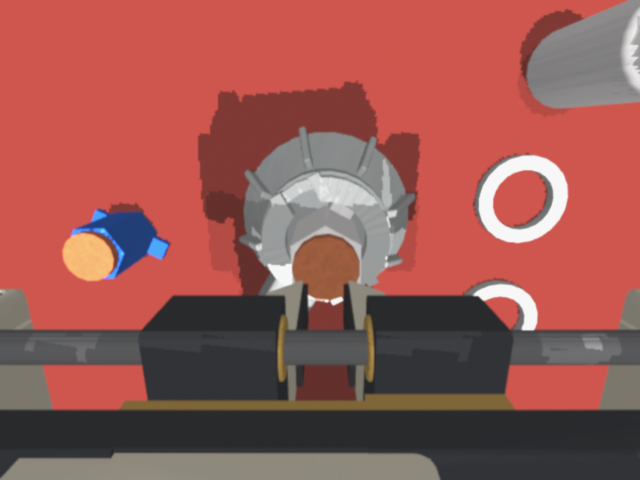

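The disc (325,266) is centred between the jaws. Finish opening, nudge x by 2 mm and descend.

jog_arm --deltas '[0.02,0,0,0,0,0,0.02,0,0,0,0,0,0.02,0,0,0,0,0,0.02,0,0,0,0,0,0.02,0,0,0,0,0]'

```text
time: 6.03
tool_pos: [0.5266, 0.1777, 0.1884]
tool_rot: [3.142, 0.0, 0.114]
contact_force: [-0.4, 0.6, 0.0]
opening: 0.0532
```

jog_arm --deltas '[0,0,0,0,0,0,0,0,0,0,0,0,0,0,0,0,0,0,0,0,0,0,0,0]'

```text
time: 6.37
tool_pos: [0.5267, 0.1776, 0.1884]
tool_rot: [3.141, 0.0, 0.114]
contact_force: [-0.0, 0.2, -1.0]
opening: 0.0661
```

jog_arm --deltas '[-0.01,0,-0.2,0,0,0,-0.01,0,-0.4,0,0,0,-0.01,0,-0.6,0,0,0,-0.01,0,-0.75,0,0,0,-0.01,0,-0.75,0,0,0]'

```text
time: 6.78
tool_pos: [0.5238, 0.1772, 0.1104]
tool_rot: [3.141, 0.006, 0.114]
contact_force: [-0.9, -0.1, -0.5]
opening: 0.0661
```

jog_arm --deltas '[0,0,-0.05,0,0,0,0,0,-0.1,0,0,0,0,0,-0.1,0,0,0]'

```text
time: 7.03
tool_pos: [0.5258, 0.1776, 0.1034]
tool_rot: [3.142, -0.0, 0.114]
contact_force: [0.0, 0.4, -0.4]
opening: 0.066
```

jog_arm --deltas '[0,0,0,0,0,0,0,0,0,0,0,0,0,0,0,0,0,0,0,0,0,0,0,0,0,0,0,0,0,0]' --claw 0 --newtons 20

```text
time: 7.45
tool_pos: [0.5259, 0.1777, 0.1038]
tool_rot: [-3.142, -0.001, 0.114]
contact_force: [0.0, 1.0, 0.9]
opening: 0.04
```

jog_arm --deltas '[0,0,0,0,0,0,0,0,0,0,0,0,0,0,0,0,0,0]'

```text
time: 7.7
tool_pos: [0.5259, 0.1777, 0.1038]
tool_rot: [-3.142, -0.001, 0.114]
contact_force: [-0.1, 0.4, 3.8]
opening: 0.0399
```

```bash
cat > o.py <<'E'
from h import *
s=robot.observe();print(round(s['time'],2),np.round(s['tool_pos'],4),'yaw',round(np.degrees(s['tool_rot'][2]),2),np.round(s['contact_force'],1),'T',np.round(s['torque'],3),round(s['opening'],4),round(s['qpos'][5],3))
E
python3 o.py
```

```text
7.7 [0.5259 0.1777 0.1038] yaw 6.52 [-0.1  0.4  3.8] T [0.059 0.112 0.014] 0.0399 1.645
```

jog_arm --deltas '[0,0,0,0,0,0.03,0,0,0,0,0,0.06,0,0,0,0,0,0.09,0,0,0,0,0,0.11,0,0,0,0,0,0.11]'

```text
time: 8.12
tool_pos: [0.5261, 0.1776, 0.1038]
tool_rot: [3.141, -0.001, 0.288]
contact_force: [-0.3, -0.3, 4.7]
opening: 0.0401
```

```bash
python3 o.py
```

```text
8.12 [0.5261 0.1776 0.1038] yaw 16.48 [-0.3 -0.3  4.7] T [0.057 0.063 0.058] 0.0401 1.471
```

jog_arm --deltas '[0,0,0,0,0,0.05,0,0,0,0,0,0.1,0,0,0,0,0,0.15,0,0,0,0,0,0.2,0,0,0,0,0,0.2]'

```text
time: 8.53
tool_pos: [0.5261, 0.1777, 0.1038]
tool_rot: [3.141, -0.001, 0.603]
contact_force: [0.4, -0.3, 5.1]
opening: 0.0398
```

jog_arm --deltas '[0,0,0,0,0,0.05,0,0,0,0,0,0.1,0,0,0,0,0,0.15,0,0,0,0,0,0.2,0,0,0,0,0,0.2]'

```text
time: 8.95
tool_pos: [0.5261, 0.1776, 0.1038]
tool_rot: [3.141, -0.001, 0.915]
contact_force: [0.5, -0.0, 5.2]
opening: 0.0398
```

```bash
python3 o.py
```

```text
8.95 [0.5261 0.1776 0.1038] yaw 52.43 [ 0.5 -0.   5.2] T [ 0.009 -0.02   0.069] 0.0398 0.844
```

jog_arm --deltas '[0,0,0,0,0,0.03,0,0,0,0,0,0.06,0,0,0,0,0,0.09,0,0,0,0,0,0.1,0,0,0,0,0,0.1]'

```text
time: 9.37
tool_pos: [0.5261, 0.1776, 0.1038]
tool_rot: [3.141, -0.001, 1.069]
contact_force: [0.3, 0.5, 4.5]
opening: 0.0396
```

```bash
python3 o.py
```

```text
9.37 [0.5261 0.1776 0.1038] yaw 61.23 [0.3 0.5 4.5] T [0.072 0.013 0.081] 0.0396 0.69
```

jog_arm --deltas '[0,0,0,0,0,0.015,0,0,0,0,0,0.025,0,0,0,0,0,0.025]'

```text
time: 9.62
tool_pos: [0.5261, 0.1777, 0.1038]
tool_rot: [3.141, -0.001, 1.108]
contact_force: [-0.2, 0.6, 5.8]
opening: 0.0402
```

```bash
python3 o.py
```

```text
9.62 [0.5261 0.1777 0.1038] yaw 63.47 [-0.2  0.6  5.8] T [ 0.029 -0.002  0.074] 0.0402 0.651
```

jog_arm --deltas '[0,0,0,0,0,0.015,0,0,0,0,0,0.025,0,0,0,0,0,0.025]'

```text
time: 9.87
tool_pos: [0.5261, 0.1777, 0.1038]
tool_rot: [3.141, -0.001, 1.147]
contact_force: [0.4, 0.4, 4.6]
opening: 0.0401
```

```bash
python3 o.py
```

```text
9.87 [0.5261 0.1777 0.1038] yaw 65.72 [0.4 0.4 4.6] T [ 0.113 -0.043  0.091] 0.0401 0.612
```

jog_arm --deltas '[0,0,0,0,0,0.02,0,0,0,0,0,0.02]'

```text
time: 10.03
tool_pos: [0.5256, 0.178, 0.1038]
tool_rot: [-3.141, -0.001, 1.179]
contact_force: [-1.1, 2.4, 6.3]
opening: 0.04
```

```bash
python3 o.py
```

```text
10.03 [0.5256 0.178  0.1038] yaw 67.53 [-1.1  2.4  6.3] T [ 0.343  0.233 -0.095] 0.04 0.58
```

jog_arm --deltas '[0,0,0,0,0,0.02,0,0,0,0,0,0.02]'

```text
time: 10.2
tool_pos: [0.5251, 0.1785, 0.1038]
tool_rot: [-3.14, -0.001, 1.21]
contact_force: [-3.2, 4.0, 8.0]
opening: 0.0399
```

```bash
python3 o.py
```

```text
10.2 [0.5251 0.1785 0.1038] yaw 69.31 [-3.2  4.   8. ] T [ 0.686  0.537 -0.147] 0.0399 0.548
```

jog_arm --deltas '[0,0,0,0,0,0.02,0,0,0,0,0,0.02]'

```text
time: 10.37
tool_pos: [0.525, 0.1789, 0.1038]
tool_rot: [-3.14, -0.002, 1.24]
contact_force: [-3.9, 4.9, 7.3]
opening: 0.0402
```

```bash
python3 o.py
```

```text
10.37 [0.525  0.1789 0.1038] yaw 71.04 [-3.9  4.9  7.3] T [ 0.881  0.633 -0.732] 0.0402 0.518
```

The stop is felt: side contact starts at yaw 66.7°, and torque rises to -0.73 Nm at 71°. I back off about 5°, re-centre sideways by the measured push (-1,+1.2 mm), then lift in small steps.

jog_arm --deltas '[-0.006,0.007,0,0,0,-0.03,-0.012,0.014,0,0,0,-0.05,-0.012,0.014,0,0,0,-0.05]'

```text
time: 10.62
tool_pos: [0.5249, 0.1789, 0.1038]
tool_rot: [3.14, -0.0, 1.162]
contact_force: [1.0, -0.8, 5.6]
opening: 0.04
```

```bash
python3 o.py
```

```text
10.62 [0.5249 0.1789 0.1038] yaw 66.55 [ 1.  -0.8  5.6] T [-0.086 -0.001 -0.024] 0.04 0.6
```

jog_arm --deltas '[0,0,0.01,0,0,0,0,0,0.02,0,0,0,0,0,0.02,0,0,0]'

```text
time: 10.87
tool_pos: [0.524, 0.1789, 0.1049]
tool_rot: [-3.14, 0.001, 1.165]
contact_force: [-0.2, -0.1, -1.8]
opening: 0.04
```

```bash
python3 o.py
```

```text
10.87 [0.524  0.1789 0.1049] yaw 66.78 [-0.2 -0.1 -1.8] T [-0.013 -0.022  0.029] 0.04 0.596
```

jog_arm --deltas '[0,0,0.01,0,0,0,0,0,0.02,0,0,0,0,0,0.02,0,0,0]'

```text
time: 11.12
tool_pos: [0.5245, 0.179, 0.1074]
tool_rot: [-3.141, 0.0, 1.166]
contact_force: [-0.2, 0.5, -1.6]
opening: 0.0395
```

jog_arm --deltas '[0,0,0.01,0,0,0,0,0,0.02,0,0,0,0,0,0.02,0,0,0]'

```text
time: 11.37
tool_pos: [0.5246, 0.179, 0.1096]
tool_rot: [3.141, -0.0, 1.166]
contact_force: [0.5, -0.3, -2.1]
opening: 0.0397
```

```bash
python3 o.py
```

```text
11.37 [0.5246 0.179  0.1096] yaw 66.82 [ 0.5 -0.3 -2.1] T [-0.086 -0.052  0.06 ] 0.0397 0.595
```

Free of the ring (5.8 mm up, only weight on the wrist). Lift and carry to the tray.

jog_arm --deltas '[0,0,0.07,0,0,0,0,0,0.2,0,0,0,0,0,0.5,0,0,0,0,0,0.8,0,0,0,0,0,0.9,0,0,0]'

```text
time: 11.78
tool_pos: [0.5264, 0.1794, 0.2042]
tool_rot: [3.135, -0.004, 1.166]
contact_force: [1.4, -1.0, -1.4]
opening: 0.0398
```

jog_arm --deltas '[0,-0.15,0.1,0,0,0,0,-0.4,0.1,0,0,0,0,-0.65,0.1,0,0,0,0,-0.9,0.1,0,0,0,0,-1,0.1,0,0,0]'

```text
time: 12.2
tool_pos: [0.5243, 0.0764, 0.2092]
tool_rot: [3.142, 0.001, 1.165]
contact_force: [0.7, -0.7, -2.3]
opening: 0.0397
```

jog_arm --deltas '[0,-0.2,0,0,0,0,0,-0.45,0,0,0,0,0,-0.7,0,0,0,0,0,-0.95,0,0,0,0,0,-1,0,0,0,0]'

```text
time: 12.62
tool_pos: [0.5245, -0.0239, 0.2091]
tool_rot: [3.141, 0.001, 1.164]
contact_force: [1.1, 0.5, -2.7]
opening: 0.04
```

jog_arm --deltas '[0.05,-0.2,0,0,0,0,0.1,-0.45,0,0,0,0,0.15,-0.7,0,0,0,0,0.19,-0.95,0,0,0,0,0.19,-1,0,0,0,0]'

```text
time: 13.03
tool_pos: [0.5442, -0.1239, 0.209]
tool_rot: [3.141, 0.001, 1.164]
contact_force: [0.5, -0.1, -1.7]
opening: 0.0401
```

jog_arm --deltas '[0,-0.2,0,0,0,0,0,-0.4,0,0,0,0,0,-0.65,0,0,0,0,0,-0.9,0,0,0,0,0,-1,0,0,0,0]'

```text
time: 13.45
tool_pos: [0.5435, -0.2229, 0.209]
tool_rot: [3.141, 0.001, 1.165]
contact_force: [-0.5, 0.8, -2.2]
opening: 0.0401
```

jog_arm --deltas '[0,-0.15,0,0,0,0,0,-0.3,-0.1,0,0,0,0,-0.3,-0.3,0,0,0,0,-0.3,-0.5,0,0,0,0,-0.3,-0.5,0,0,0]'

```text
time: 13.87
tool_pos: [0.5414, -0.2497, 0.1546]
tool_rot: [-3.133, -0.002, 1.166]
contact_force: [-0.6, 0.6, -2.8]
opening: 0.0402
```

```bash
python3 o.py
python3 - <<'E'
from h import *
a,p=snap('scene','s1');b,q=snap('top','t1')
cv2.imwrite('pics/c3.png',np.hstack([cv2.resize(a[80:400,60:480],(400,305)),cv2.resize(b[130:340,200:540],(400,305))])[:,:,::-1])
E
```

```text
13.87 [ 0.5414 -0.2497  0.1546] yaw 66.82 [-0.6  0.6 -2.8] T [-0.018 -0.048 -0.03 ] 0.0402 -0.156
```

View pics/c3.png

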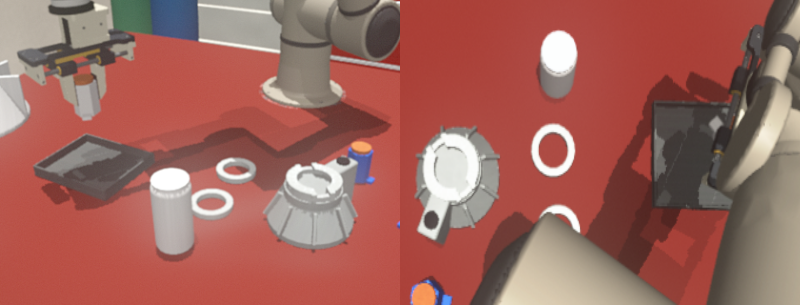

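The head hangs upright over the tray, the drive is empty with its button still down, and the bystanders are unmoved. Now lower it gently.

jog_arm --deltas '[0,0,-0.2,0,0,0,0,0,-0.4,0,0,0,0,0,-0.6,0,0,0,0,0,-0.75,0,0,0,0,0,-0.85,0,0,0]'

```text
time: 14.38
tool_pos: [0.5439, -0.2508, 0.0742]
tool_rot: [3.141, -0.0, 1.167]
contact_force: [1.4, -0.3, -2.7]
opening: 0.0398
```

jog_arm --deltas '[0,0,-0.08,0,0,0,0,0,-0.16,0,0,0,0,0,-0.22,0,0,0,0,0,-0.25,0,0,0,0,0,-0.25,0,0,0]'

```text
time: 14.8
tool_pos: [0.5435, -0.2509, 0.0491]
tool_rot: [-3.141, -0.0, 1.166]
contact_force: [0.5, 0.0, -2.9]
opening: 0.04
```

```bash
python3 o.py
```

```text
14.8 [ 0.5435 -0.2509  0.0491] yaw 66.82 [ 0.5  0.  -2.9] T [ 0.01  -0.1    0.042] 0.04 -0.156
```

Contact is expected near TCP z = 0.038.

jog_arm --deltas '[0,0,-0.04,0,0,0,0,0,-0.07,0,0,0,0,0,-0.09,0,0,0,0,0,-0.09,0,0,0]'

```text
time: 15.13
tool_pos: [0.5434, -0.2509, 0.0401]
tool_rot: [-3.141, -0.0, 1.166]
contact_force: [-0.2, -0.2, -1.9]
opening: 0.0402
```

jog_arm --deltas '[0,0,-0.01,0,0,0,0,0,-0.01,0,0,0,0,0,-0.01,0,0,0]'

```text
time: 15.38
tool_pos: [0.5436, -0.251, 0.0395]
tool_rot: [3.141, 0.0, 1.166]
contact_force: [0.1, -0.4, -2.1]
opening: 0.0397
```

jog_arm --deltas '[0,0,-0.01,0,0,0,0,0,-0.01,0,0,0,0,0,-0.01,0,0,0]'

```text
time: 15.63
tool_pos: [0.5435, -0.251, 0.0384]
tool_rot: [3.142, 0.0, 1.166]
contact_force: [0.0, 0.6, -3.0]
opening: 0.04
```

jog_arm --deltas '[0,0,-0.006,0,0,0,0,0,-0.006,0,0,0]'

```text
time: 15.8
tool_pos: [0.5436, -0.251, 0.0378]
tool_rot: [3.141, 0.0, 1.166]
contact_force: [-0.4, -0.3, -2.4]
opening: 0.0399
```

jog_arm --deltas '[0,0,-0.006,0,0,0,0,0,-0.006,0,0,0]'

```text
time: 15.97
tool_pos: [0.5436, -0.251, 0.0378]
tool_rot: [3.141, 0.0, 1.166]
contact_force: [-0.8, -0.1, 3.6]
opening: 0.0399
```

jog_arm --deltas '[0,0,-0.006,0,0,0,0,0,-0.006,0,0,0]'

```text
time: 16.13
tool_pos: [0.5436, -0.2511, 0.0378]
tool_rot: [3.141, 0.0, 1.166]
contact_force: [-3.3, 2.4, 7.4]
opening: 0.0398
```

Touched down (z stopped at 0.0378, +7 N). Ease off and open.

jog_arm --deltas '[0,0,0.008,0,0,0,0,0,0.008,0,0,0]'

```text
time: 16.3
tool_pos: [0.5437, -0.2511, 0.0378]
tool_rot: [3.141, 0.0, 1.166]
contact_force: [-1.4, 0.9, 2.8]
opening: 0.0401
```

jog_arm --deltas '[0,0,0,0,0,0,0,0,0,0,0,0,0,0,0,0,0,0,0,0,0,0,0,0,0,0,0,0,0,0]' --claw 0.75

```text
time: 16.72
tool_pos: [0.5435, -0.251, 0.0373]
tool_rot: [3.142, 0.0, 1.166]
contact_force: [-0.1, 0.3, 0.4]
opening: 0.0666
```

jog_arm --deltas '[0,0,0,0,0,0,0,0,0,0,0,0,0,0,0,0,0,0,0,0,0,0,0,0,0,0,0,0,0,0]'

```text
time: 17.13
tool_pos: [0.5436, -0.251, 0.0374]
tool_rot: [3.141, -0.0, 1.166]
contact_force: [-0.6, 0.1, -0.3]
opening: 0.0689
```

jog_arm --deltas '[0,0,0.1,0,0,0,0,0,0.3,0,0,0,0,0,0.6,0,0,0,0,0,0.9,0,0,0,0,0,1,0,0,0]'

```text
time: 17.55
tool_pos: [0.5454, -0.2521, 0.1428]
tool_rot: [3.134, 0.001, 1.166]
contact_force: [1.4, 0.0, 0.3]
opening: 0.069
```

jog_arm --deltas '[-0.1,0,0.2,0,0,0,-0.3,-0.1,0.3,0,0,0,-0.6,-0.3,0.5,0,0,0,-0.9,-0.5,0.5,0,0,0,-0.9,-0.6,0.5,0,0,0]'

```text
time: 17.97
tool_pos: [0.4499, -0.3126, 0.1889]
tool_rot: [-3.141, 0.002, 1.164]
contact_force: [0.8, -0.4, -0.1]
opening: 0.0691
```

jog_arm --deltas '[-0.2,-0.2,0,0,0,0,-0.4,-0.5,0,0,0,0,-0.5,-0.8,0,0,0,0,-0.5,-1,0,0,0,0,-0.5,-1,0,0,0,0]'

```text
time: 18.38
tool_pos: [0.4027, -0.4148, 0.1872]
tool_rot: [3.14, 0.001, 1.162]
contact_force: [-0.2, 0.9, -0.1]
opening: 0.0686
```

```bash
python3 o.py
python3 - <<'E'
from h import *
a,p=snap('scene','s2');b,q=snap('top','t2')
cv2.imwrite('pics/c4.png',np.hstack([cv2.resize(a[80:400,60:480],(400,305)),cv2.resize(b[130:340,200:540],(400,305))])[:,:,::-1])
for im,c,nm in((b,q,'top'),(a,p,'scene')):
    h=cv2.cvtColor(im,cv2.COLOR_RGB2HSV);m=((h[...,0]>=5)&(h[...,0]<=16)&(h[...,1]>110)&(h[...,2]>100)).astype(np.uint8)
    n,l,s,cc=cv2.connectedComponentsWithStats(m)
    for i in range(1,n):
        if s[i][4]>80: print(nm,cc[i].round(1),s[i][2:],onz(c,*cc[i],.072).round(4))
b0=cv2.imread('pics/t0.png')
for im in (b0,b[:,:,::-1]):
    h=cv2.cvtColor(np.ascontiguousarray(im),cv2.COLOR_BGR2HSV);m=((h[...,1]<40)&(h[...,2]>190)).astype(np.uint8);n,l,s,cc=cv2.connectedComponentsWithStats(m)
    print([cc[i].round(1).tolist() for i in range(1,n) if s[i][4]>300 and 300<cc[i][0]<370])
E
```

```text
18.38 [ 0.4027 -0.4148  0.1872] yaw 66.6 [-0.2  0.9 -0.1] T [-0.01  -0.037  0.018] 0.0686 -0.524
top [468.7 232. ] [ 20  19 293] [ 0.5424 -0.2521  0.072 ]
top [153.  267.3] [ 21  20 311] [0.4871 0.3485 0.072 ]
top [220.  334.6] [ 21  20 313] [0.3591 0.2201 0.072 ]
scene [154.7 222.6] [ 22  13 229] [ 0.5462 -0.2513  0.072 ]
scene [438.9 233.9] [ 23  14 239] [0.3708 0.2225 0.072 ]
scene [506.8 291.1] [ 27  19 374] [0.4978 0.3498 0.072 ]
[[303.7, 24.4], [334.8, 166.2], [329.7, 233.1], [333.8, 289.5]]
[[303.6, 24.4], [334.8, 166.2], [329.7, 233.1], [330.9, 284.4]]
```

View pics/c4.png

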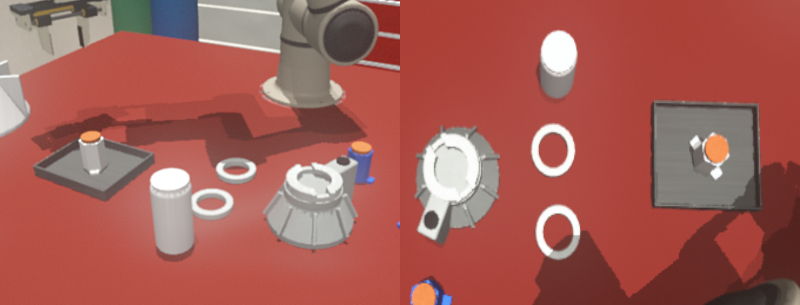

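The head stands upright near the tray's centre. The lower ring's apparent shift comes from the arm's shadow clipping its mask. Hand in.

```bash
python3 -c "
from cell import robot
print(robot.hand_in())"
```

```text
the job is handed in; nothing more can be done
None
```

The worn head is off the drive and standing upright in the steel tray, released, and the job is handed in at about 18.5 s of the 72 s allowed. The hand-in reports no verdict.

- **Button:** I pressed it to its hard end, where the force rose to about 14 N. It still looked down in the later pictures.
- **Twist and lift:** The head met its stop about 63° counterclockwise from where I gripped it, with 0.7 N·m on the wrist. I backed off about 4.5° and lifted it straight off. From 1 mm up, the wrist carried only the head's weight.
- **Placing:** It touched down softly, with at most 7 N on the wrist. The top and scene cameras put the head within about 3 mm of the tray's centre.
- **Bystanders:** The can and one ring show no change in the images. The other ring's blob centre differed by 5.9 px (roughly 12 mm). I put that down to the arm's shadow across it; it looked in place in the picture, and the arm never went near it.
- **Clear of everything:** After the arm withdrew, the wrist force was under 1 N.

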